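# Overhang a cover plate for rivet drilling

## Robot

A 6-joint arm with a two-finger parallel gripper is mounted at the origin on the work surface. World frame = base frame: x ahead of the robot, y to its left, z up, the work surface at z = 0. Lengths are in mm, angles in rad, forces in N, time in s.
With the tool pointing down it reaches from about 250 to 800 mm from the base axis. Payload 3.9 kg.
Tool frame: the origin (TCP) lies on the centre line of the jaws, within the pads' length; the fingertips stand ahead of it and the grasp point (between the pads) lies 6 mm ahead of it (robot.finger_overhang is the z of the fingertips in the tool frame, in mm); z points along the fingers, x is the direction in which the jaws open and shut, and the axes are right-handed (so a half turn about z gives the same grasp; the last joint's range is limited). The gripper opens to 85 mm and grips with 20 to 120 N. Pads are 22 mm wide; open, the fingers measure 114 mm over their backs; the gripper's body (76 mm by 85 mm) begins 54 mm behind the grasp point. The pads swing forward as they close: fully open they stand 13 mm farther back than shut.
Start: joints at [1.25, 0.26, -0.138, 1.173, 0, 1.571], TCP at [165.541, 498.208, 256.304] pointing down, gripper open.
Joint ranges: [-2.78, 2.78], [-0.83, 1.72], [-1.28, 1.37], [-1.9, 2.12], [-1.57, 1.48], [-3.14, 3.14]. Speed limits (rad/s): [2.57, 2.57, 3.14, 3.14, 3.14, 3.14].

## Interface

Orientations are given as a unit quaternion [w, x, y, z].
In Python, from station import readout, vision, order, models, robot gives the robot as it stands. The module is installed in compiled form; this text tells all that it offers.
- The arm moves only by the tool drive_tool, never from a script. Its argument "targets" is one flat list of numbers, 7 for each row, row after row: the shift along the tool's x, y, z in m, then the turn, a rotation vector about the tool's x, y, z in degrees, then the opening, from 0 (shut) to 1 (fully open). A call has 1 to 8 rows; each row shifts and turns the commanded pose from where the row before left it, along the tool's axes as they then stand; what a row does not reach is not made up. A row lasts 1/12 s, in which the tool goes at most 41.7 mm and 7.16 degrees, less where a joint would pass 70% of its speed; a pose out of reach is approached as far as the arm can. A call with a gripper value outside its range is refused whole. The fingers move at their own pace and stop on an object; "newtons" is the grip in N (left out, the last holds). Time passes only in rows, so rows that do not move let the fingers close. It gives the time, the measured TCP pose, the force and the opening at its end, in the units of the state.
- readout.read_state(): the state, without advancing time (a new reading comes with each control period).
- vision.get_image(name): name is "scene" or "side" or "wrist"; returns (picture, depth): 384x512x3 uint8, blue, green, red; 384x512 float32, mm along the optical axis (not along the pixel's ray), 0 where there is no reading.
- vision.calibration(name): a dict with "fx", "fy", "cx", "cy" (pixels), "k1" (the pictures are not rectified: a ray, as slopes to the right and down, at radius r is drawn at 1 + k1 r^2 times it, then the intrinsics apply), "rvec" (rotation vector, rad) and "tvec" (3), from world to camera coordinates, as OpenCV has them. Camera axes: x right, y down, z forward; pixel columns grow to the right and rows downward; lengths in mm; the calibration is good to about 2 mm. A picture is of the moment at which its call begins: read the wrist's pose just before it. calibration takes no time and is no camera call; for the wrist camera it gives the pose at the moment of the call.
- order.sign_off(): hands the job in, once; it reports no verdict.
Trained networks look in the newest picture that a camera, given by its name, has taken for a name from the list of things; names that differ only in an ending like _2 or _b are one class to them, and where a whole thing is asked for, a point or a joint stands for the part that bears it (a point fixed in the world has none). Each returns a list of dicts, best first, with "conf" (0 to 1); they miss things now and then, are a little off and sometimes report something else, mostly with a low value. They report only what shows in the picture. A call takes as long as a camera call. They do not tell look-alikes from the thing itself.
- models.cut_out(camera, name): "pixels" (384x512 bool, what is visible of it) and "uv" ([column, row] in pixels, amid what is visible of it).
The state is a dict: "t": time; "q": joint angles; "qvel": joint speeds; "joint_efforts": joint torques, N m; "tcp_pos": TCP position; "tool_rot": TCP orientation; "force": force on the tool from outside, world axes, zero at the start; "moment": the same for the moment, N m; "opening": finger opening in mm.
Only numpy, scipy, OpenCV 4.12 (cv2) and the standard library are available. Lean on these libraries where they do the work, as an engineer would, in place of code of your own. Each camera call takes 0.05 s, during which the arm holds its last target.

## Task

Push the loose sheet-metal computer cover flat up against the ledge's green fence and along the ledge, until its yellow riveted end sticks out about 40 mm past the ledge's open end (the yellow band just clear of it), so that the rivets can be drilled out. Only push it: never lift it, tip it or let it fall off the ledge. Leave the screwdriver, cup, heat sink and drive where they are, and finish with the hand clear.

Things in the scene. Friction and masses are not known exactly. Their poses are not given: they have to be found in the camera images.
- ledge: Fixed work ledge: dark steel top on a timber base, flat top 60 mm above the table. Origin on the table; the top spans x = -95 to +80 mm, y = -150 to +150 mm in its frame; the -y end is the open end. A green fence 12 mm thick, 18 mm higher than the top, runs the whole length of the +x side (away from the robot), its face at x = +65 mm. Position and yaw (+-0.3 rad) vary.
- ledge_end (a point): Middle of the ledge's open (-y) end, on the top's edge (60 mm above the table, at x = 0, y = -150 mm of the ledge); axes as the ledge's, -y points out past the end.
- fence_face (a point): Point on the fence's face, at the level of the ledge's top, half-way along (x = +65 mm, y = 0 of the ledge); axes as the ledge's, +x points into the fence.
- cover: Loose grey sheet-metal cover lying on the ledge, 100 mm (x) by 150 mm (y), sheet 3 mm thick, 0.3 to 0.6 kg. Origin at the centre of its underside. Front 40 mm (y = -75 to -35 mm): yellow band with three rivets. Rear and near edges are folded up into lips. The far edge (x = +50 mm) is plain and belongs against the fence; it starts 20 to 40 mm off it, turned up to 0.2 rad.
- rear_lip (a point): Middle of the rear lip's outer face, half-way up (y = +75 mm of the cover, 8.5 mm above the ledge's top). The lip is upright, 3 mm thick, its top 17 mm above the ledge's top, along the whole 100 mm rear edge; axes as the cover's, -y points towards the open end.
- side_lip (a point): Middle of the side lip's outer face, half-way up (x = -50 mm, y = +20 mm of the cover). The lip is upright, 3 mm thick, 110 mm long (y = -35 to +75 mm of the cover), its top 17 mm above the ledge's top; axes as the cover's, +x points towards the fence.
- cover_front (a point): Middle of the cover's front (yellow) edge, at its underside (x = 0, y = -75 mm of the cover); axes as the cover's.
- cover_far_edge (a point): Middle of the cover's far long edge, at its underside (x = +50 mm, y = 0 of the cover); axes as the cover's.
- screwdriver: Loose red-handled screwdriver, 170 mm long, lying on the table at the robot's side of the ledge; leave alone. Lower than the ledge's top.
- screw_cup: Loose green cup, 60 mm across and 50 mm high, on the table at the robot's side of the ledge; origin under its centre; leave alone.
- heat_sink: Loose finned aluminium heat sink, 45 x 45 x 32 mm, on the table behind the fence; leave alone.
- drive: Loose disk drive, a flat metal box 147 x 100 x 25 mm, on the table past the open end; leave alone.
Things that resemble listed ones, but are neither listed nor needed, are in the scene too. There is more than one size of the cover; the job needs the smallest.

How it is judged:
By the outcome, as a careful person would: the job done as asked, in the order asked, and still so for the second after the job is handed in, with the robot touching nothing.
It also fails if it takes over 51 s, if anything falls off the work surface, if the arm or the gripper's body presses on something with over 40 N, if the wrist force passes 120 N, or if a joint passes its speed limit or range.

## Working session

There is one attempt and no reset: what is moved stays moved. The work goes in short steps, Python scripts to look and compute and a tool call to move; the robot and the scene stay as the last step left them, time stands still between calls to the robot, and variables do not carry over. Pictures are saved under pics/ and viewed, and the job is handed in when it is done.

Besides the shell and the picture viewer there is one more tool, called after "Call:" as name(argument=value, ...) on one line, values as JSON. drive_tool: Moves the arm, as the interface text tells. Its arguments: {"type":"object","properties":{"targets":{"type":"array"},"newtons":{"type":"number"}},"required":["targets"]}

```bash
mkdir -p pics; python3 - <<'E'
from station import readout, vision, robot
import cv2
s=readout.read_state(); print(s['t'],s['tcp_pos'],s['tool_rot'],s['force'],s['opening'],robot.finger_overhang)
for n in ['scene','side','wrist']:
    im,d=vision.get_image(n); cv2.imwrite(f'pics/{n}0.png',im); print(n,vision.calibration(n))
    import numpy as np; np.save(f'{n}_d0.npy',d)
E
```

```text
0.0 [165.32267558 497.61060884 255.46549134] [ 5.68595642e-04  8.10949269e-01  5.85115645e-01 -8.01165934e-04] [-0.62102557 -0.42382271 -0.49820988] 85.49955333143394 25.0
scene {'fx': 352.4669754168659, 'fy': 352.4669754168659, 'cx': 251.2492292272524, 'cy': 188.20200764484187, 'k1': 0.015369115938159884, 'rvec': array([ 1.00426499,  2.66836028, -0.72438326]), 'tvec': array([ 352.68831711, -226.63448916, 1113.19571507])}
side {'fx': 383.5087327606648, 'fy': 383.5087327606648, 'cx': 254.06016023813658, 'cy': 193.78322608785047, 'k1': -0.09714937926572258, 'rvec': array([ 2.19047519, -0.03843317,  0.01450951]), 'tvec': array([-480.60890956,   87.63021573, 1071.14359185])}
wrist {'fx': 344.8875787955617, 'fy': 344.8875787955617, 'cx': 254.53210659147126, 'cy': 193.34444753899848, 'k1': -0.05842491490711064, 'rvec': array([-2.33438009, -1.68552335, -0.26219137]), 'tvec': array([-524.25855416,  -41.07369034,  380.3049475 ])}
```

View pics/scene0.png

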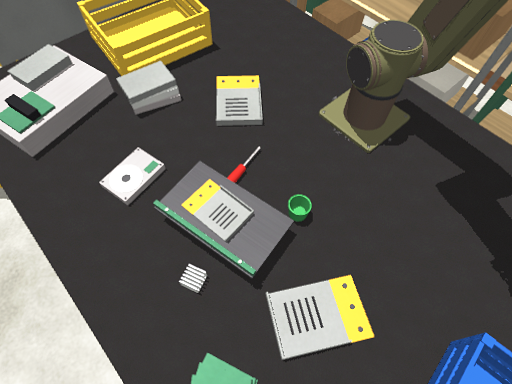

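View pics/side0.png

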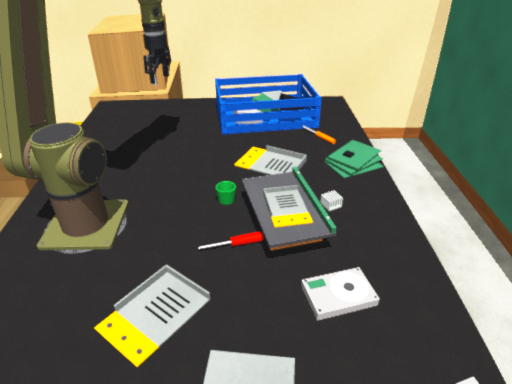

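View pics/wrist0.png

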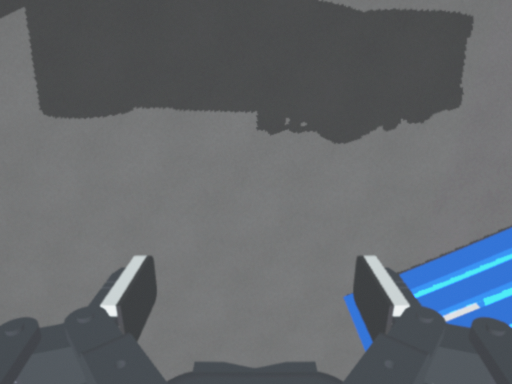

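Three covers in the scene view: (240,100) and (320,315) lie on the table. The one at (218,210) is on the ledge beside the green fence and is the smallest. I'll confirm it with an enlarged crop and measurements.

```bash
cat > h.py <<'E'
import numpy as np, cv2
from station import readout, vision, models
def K(c): return np.array([[c['fx'],0,c['cx']],[0,c['fy'],c['cy']],[0,0,1.]]), np.array([c['k1'],0,0,0,0.])
def rays(c,uv):
    k,d=K(c); n=cv2.undistortPoints(np.asarray(uv,float).reshape(-1,1,2),k,d).reshape(-1,2)
    return np.c_[n,np.ones(len(n))]
def onplane(c,uv,z):
    R=cv2.Rodrigues(c['rvec'])[0]; r=rays(c,uv)@R; o=-R.T@c['tvec']
    return o+r*((z-o[2])/r[:,2])[:,None]
def withdepth(c,uv,d):
    R=cv2.Rodrigues(c['rvec'])[0]; return (rays(c,uv)*np.asarray(d)[:,None]-c['tvec'])@R
def proj(c,P):
    k,d=K(c); return cv2.projectPoints(np.asarray(P,float).reshape(-1,1,3),c['rvec'],c['tvec'],k,d)[0].reshape(-1,2)
E
python3 - <<'E'
from h import *
for n,(x,y) in dict(scene=(150,150),side=(220,150)).items():
    im=cv2.imread(f'pics/{n}0.png'); cv2.imwrite(f'pics/{n}0c.png',cv2.resize(im[y:y+130,x:x+160],None,fx=5,fy=4.6,interpolation=cv2.INTER_CUBIC)[:598])
    d=np.load(f'{n}_d0.npy'); c=vision.calibration(n)
    vision.get_image(n)
    for nm in ['cover','ledge','rear_lip','drive','screw_cup','heat_sink','screwdriver']:
        for r in models.cut_out(n,nm)[:3]:
            v,u=np.nonzero(r['pixels']); P=withdepth(c,np.c_[u,v],d[v,u]); m=d[v,u]>0
            print(n,nm,round(r['conf'],2),np.round(r['uv']),len(u),np.round(np.median(P[m],0)), np.round(np.percentile(P[m,2],[5,95])))
E
```

```text
scene cover 0.78 [320. 318.] 6160 [552. 318.   4.] [ 1. 21.]
scene cover 0.73 [239. 100.] 2290 [ 255. -303.    3.] [-0. 21.]
scene cover 0.56 [219. 208.] 2365 [568. -14.  62.] [60. 73.]
scene ledge 0.84 [238. 226.] 5547 [574.  55.  60.] [57. 77.]
scene rear_lip 0.97 [221. 210.] 2348 [568. -13.  62.] [60. 73.]
scene rear_lip 0.94 [237. 102.] 2158 [ 257. -303.    4.] [ 1. 21.]
scene rear_lip 0.88 [318. 317.] 6069 [553. 318.   4.] [ 2. 21.]
scene drive 0.96 [130. 176.] 1951 [ 670. -265.   23.] [ 8. 26.]
scene screw_cup 0.96 [298. 210.] 502 [392. 103.  28.] [ 2. 50.]
scene heat_sink 0.68 [193. 278.] 488 [711.  71.  23.] [ 1. 33.]
scene screwdriver 0.7 [236. 173.] 202 [450. -85.  22.] [ 0. 58.]
scene screwdriver 0.3 [244. 228.] 5589 [573.  55.  60.] [57. 77.]
scene screwdriver 0.3 [219. 208.] 2330 [568. -14.  62.] [60. 74.]
side cover 0.91 [273. 161.] 1405 [552. 324.   6.] [ 2. 24.]
side cover 0.77 [152. 314.] 5726 [ 247. -311.    4.] [ 2. 20.]
side cover 0.56 [286. 206.] 1366 [566. -16.  64.] [62. 75.]
side ledge 0.58 [291. 224.] 3285 [572. -59.  61.] [52. 78.]
side rear_lip 0.96 [150. 312.] 5770 [ 248. -312.    4.] [ 2. 19.]
side rear_lip 0.66 [272. 158.] 1388 [553. 324.   6.] [ 3. 24.]
side rear_lip 0.64 [286. 207.] 1400 [566. -17.  64.] [62. 75.]
side drive 0.94 [338. 294.] 2691 [ 659. -287.   24.] [ 8. 27.]
side screw_cup 0.78 [228. 187.] 352 [402.  90.  36.] [11. 51.]
side screw_cup 0.72 [285. 204.] 1342 [567. -17.  64.] [62. 74.]
side heat_sink 0.55 [330. 199.] 291 [707.  57.  26.] [ 4. 33.]
side screwdriver 0.88 [242. 239.] 368 [452. -96.  20.] [ 9. 27.]
```

```bash
python3 - <<'E'
import cv2
a=cv2.imread('pics/scene0c.png');print(a.shape)
E
```

```text
(598, 800, 3)
```

View pics/scene0c.png

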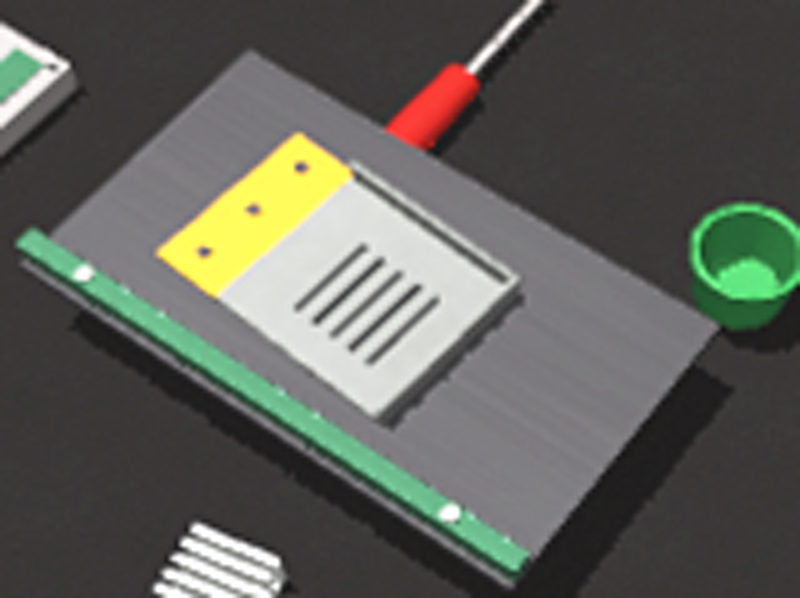

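View pics/side0c.png

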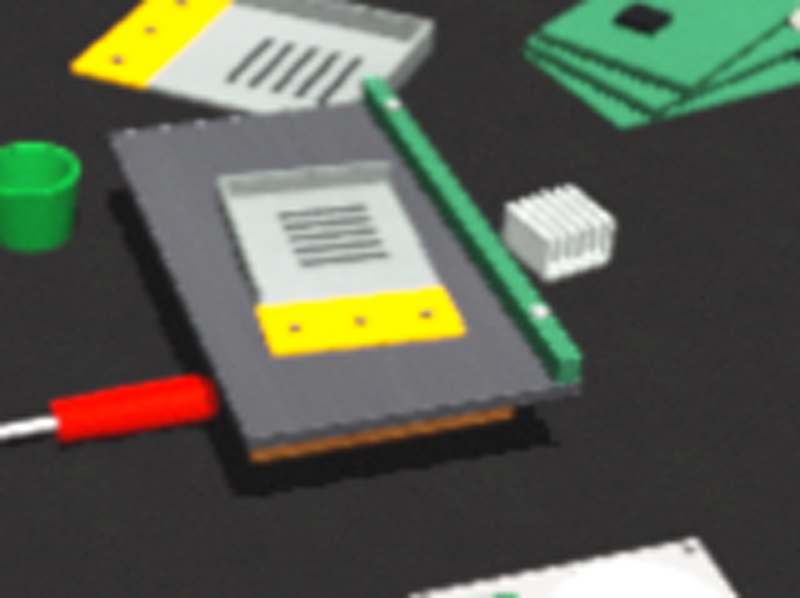

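```bash
cat > fit.py <<'E'
from h import *
from scipy.optimize import least_squares
def pose(p,P): 
    c,s=np.cos(p[2]),np.sin(p[2]); P=np.asarray(P,float)
    return np.c_[p[0]+c*P[:,0]-s*P[:,1], p[1]+s*P[:,0]+c*P[:,1], P[:,2]]
def fit(obs,p0):
    def f(p): return np.concatenate([(proj(c,pose(p,P))-uv).ravel() for c,P,uv in obs])
    r=least_squares(f,p0,loss='soft_l1'); return r.x,f(r.x).reshape(-1,2)
E
python3 - <<'E'
from fit import *
cs,cd=vision.calibration('scene'),vision.calibration('side')
S=lambda a:np.array(a)/[5,4.6]+[150,150]
D=lambda a:np.array(a)/[5,4.6]+[220,150]
L,r=fit([(cs,[[-95,-150,60],[-95,150,60]],S([[252,50],[720,325]])),
 (cd,[[-95,-150,60],[-95,150,60]],D([[250,445],[113,137]])),
 (cs,[[65,150,78],[77,-150,78]],S([[528,550],[18,240]])),(cd,[[65,-150,78],[77,-150,78]],D([[553,352],[579,354]]))],[570,40,0.2])
print('ledge',L,np.round(r,1).tolist())
C,r=fit([(cs,[[-50,-75,63],[50,-75,63],[50,75,77],[-50,75,77],[50,-35,63]],S([[300,132],[157,252],[378,408],[519,278],[218,297]])),
 (cd,[[-50,-75,63],[50,-75,63],[-50,75,77],[50,75,77],[-50,-35,63],[50,-35,63]],D([[277,355],[465,332],[218,178],[390,163],[257,308],[441,287]]))],[568,-15,0.2])
print('cover',C,np.round(r,1).tolist())
np.save('L.npy',L);np.save('C.npy',C)
def inl(p):
    c,s=np.cos(L[2]),np.sin(L[2]);d=np.asarray(p)[:,:2]-L[:2];return np.c_[d@[c,s],d@[-s,c]]
print('in ledge', inl(pose(C,[[0,0,0],[50,-75,0],[50,75,0],[-50,75,0],[-50,20,0]])),C[2]-L[2])
for n,c,(x,y) in [('scene',cs,(150,150)),('side',cd,(220,150))]:
    im=cv2.imread(f'pics/{n}0.png'); im=cv2.resize(im[y:y+130,x:x+160],None,fx=5,fy=4.6,interpolation=cv2.INTER_CUBIC)
    for p,pts,col in [(L,[[-95,-150,60],[80,-150,60],[80,150,60],[-95,150,60]],(255,0,255)),(L,[[65,-150,78],[77,-150,78],[77,150,78],[65,150,78]],(0,0,255)),(C,[[-50,-75,63],[50,-75,63],[50,75,63],[-50,75,63]],(255,255,0)),(C,[[-50,75,77],[50,75,77]],(0,255,0))]:
        cv2.polylines(im,[np.int32((proj(c,pose(p,pts))-[x,y]+0)*[5,4.6])],True,col,1)
    cv2.imwrite(f'pics/{n}0o.png',im)
E
```

```text
ledge [5.71648692e+02 3.22377652e+00 2.15828317e-01] [[-0.5, -0.7], [0.2, -0.1], [-1.2, -1.8], [-1.4, -1.4], [0.3, 0.5], [-0.6, 0.2], [1.0, 1.6], [0.2, 0.4]]
cover [ 5.68547519e+02 -1.79619283e+01  1.42323380e-01] [[-0.9, 0.1], [-0.4, -0.1], [-0.1, 0.7], [-0.3, -0.4], [-1.1, -0.4], [-0.8, -0.8], [-0.3, -0.4], [-0.4, -0.2], [-0.5, -0.6], [-0.1, -0.4], [0.0, -0.1]]
in ledge [[ -7.56628143 -20.03004598]
 [ 36.79079765 -98.49946381]
 [ 47.8066123   51.09549542]
 [-51.92336052  58.43937185]
 [-55.96249256   3.5878868 ]] -0.0735049373253254
```

View pics/scene0o.png

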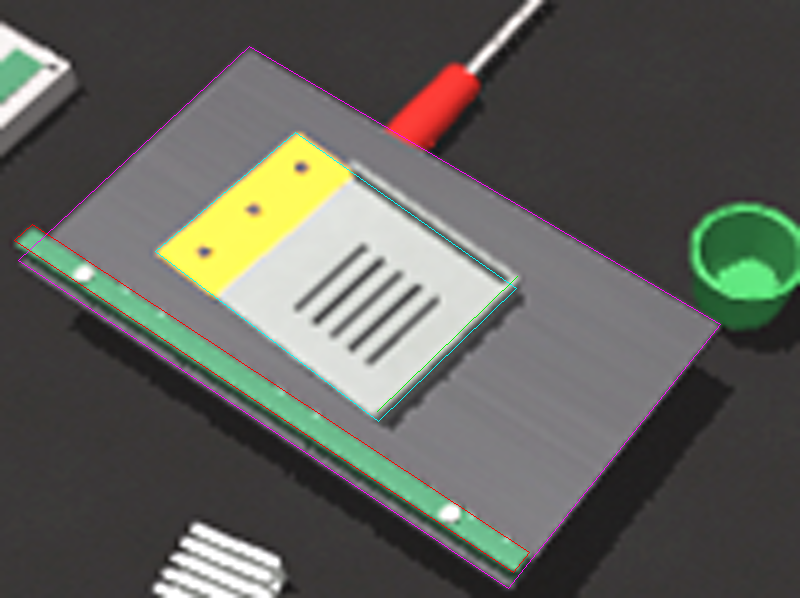

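View pics/side0o.png

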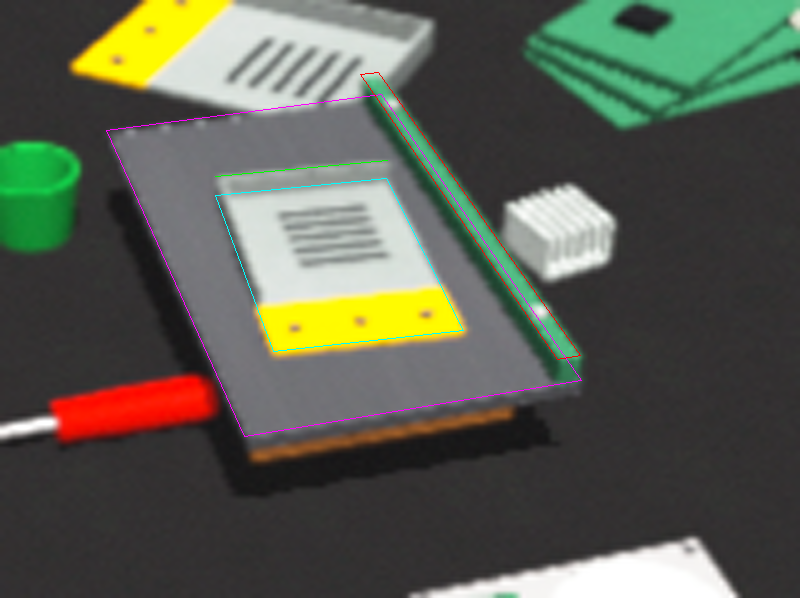

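The crop confirms it: scene crop (340,270) is a 100x150 cover at z≈63, on the ledge. It sits about 28 mm off the fence at the front and 17 mm at the rear, turned −0.07 rad. Next I'll plan a two-finger push on the side lip.

```bash
cat > plan.py <<'E'
from h import *
from scipy.spatial.transform import Rotation as Ro
L=np.load('L.npy')
def ledge2w(x,y): c,s=np.cos(L[2]),np.sin(L[2]); return np.array([L[0]+c*x-s*y,L[1]+s*x+c*y])
def w2ledge(p): c,s=np.cos(L[2]),np.sin(L[2]); d=np.asarray(p)[:2]-L[:2]; return np.array([c*d[0]+s*d[1],-s*d[0]+c*d[1]])
def state():
    s=readout.read_state(); q=s['tool_rot']; R=Ro.from_quat([q[1],q[2],q[3],q[0]])
    x=R.as_matrix()[:,0]; print('t',round(s['t'],2),'tcp',np.round(s['tcp_pos'],1),'ledge',np.round(w2ledge(s['tcp_pos']),1),'xyaw-L(deg)',round(np.degrees(np.arctan2(x[1],x[0])-L[2]),2),'tilt',np.round(R.as_matrix()[:,2],3),'q',np.round(s['q'],2),'F',np.round(s['force'],1),'open',round(s['opening'],1))
    return s,R
def rel(R,v): return R.inv().apply(v)/1000   # world mm -> tool m
def goto(lx,ly,z,yawdeg):
    "remaining shift in current tool axes & turn to pointing-down pose with tool x at yaw (ledge frame)"
    s,R=state(); y=L[2]+np.radians(yawdeg)
    T=Ro.from_matrix(np.array([[np.cos(y),np.sin(y),0],[np.sin(y),-np.cos(y),0],[0,0,-1]]))
    w=ledge2w(lx,ly); d=np.array([w[0],w[1],z])-s['tcp_pos']
    print('d world',np.round(d,1),'| in current tool m',np.round(rel(R,d),4),'| in final tool m',np.round(rel(T,d),4),'| turn deg',np.round(np.degrees((R.inv()*T).as_rotvec()),2))
E
python3 -c "
from plan import *
goto(-85,-8,200,90)"
```

```text
t 0.95 tcp [165.5 498.2 256.3] ledge [-290.7  570.5] xyaw-L(deg) 59.25 tilt [ 0.  0. -1.] q [ 1.25  0.26 -0.14  1.17 -0.    1.57] F [-0.1 -0.7  0.5] open 85.3
d world [ 324.8 -521.   -56.3] | in current tool m [-0.392   0.4725  0.0563] | in final tool m [-0.5785  0.2057  0.0563] | turn deg [  0.    -0.   -30.75]
```

Call:
drive_tool(targets=[0,0,0,0,0,-6.15,0.6,0,0,0,0,0,-6.15,0.6,0,0,0,0,0,-6.15,0.6,0,0,0,0,0,-6.15,0.6,0,0,0,0,0,-6.15,0.6,-0.036,0.013,0.0035,0,0,0,0.6,-0.036,0.013,0.0035,0,0,0,0.6,-0.036,0.013,0.0035,0,0,0,0.6], newtons=40)

```text
t: 1.62
tcp_pos: [227.0, 400.3, 245.6]
tool_rot: [0.0, 0.626, 0.78, 0.0]
force: [0.4, -0.7, 0.2]
opening: 51.0
```

Call:
drive_tool(targets=[-0.036,0.013,0.0035,0,0,0,0.6,-0.036,0.013,0.0035,0,0,0,0.6,-0.036,0.013,0.0035,0,0,0,0.6,-0.036,0.013,0.0035,0,0,0,0.6,-0.036,0.013,0.0035,0,0,0,0.6,-0.036,0.013,0.0035,0,0,0,0.6,-0.036,0.013,0.0035,0,0,0,0.6,-0.036,0.013,0.0035,0,0,0,0.6])

```text
t: 2.28
tcp_pos: [390.8, 140.3, 218.0]
tool_rot: [0.0, 0.627, 0.779, 0.0]
force: [0.7, 0.9, 0.1]
opening: 51.1
```

```bash
python3 -c "
from plan import *
goto(-85,-8,200,90)"
```

```text
t 2.28 tcp [390.8 140.3 218. ] ledge [-147.3  172.7] xyaw-L(deg) 90.01 tilt [ 0.001  0.    -1.   ] q [ 0.34  0.09 -0.45  1.02  0.    0.13] F [0.7 0.9 0.1] open 51.1
d world [  99.6 -163.1  -18. ] | in current tool m [-0.1807  0.0623  0.018 ] | in final tool m [-0.1807  0.0623  0.018 ] | turn deg [ 0.06 -0.01  0.01]
```

Call:
drive_tool(targets=[-0.036,0.0125,0.0036,0,0,0,0.6,-0.036,0.0125,0.0036,0,0,0,0.6,-0.036,0.0125,0.0036,0,0,0,0.6,-0.036,0.0125,0.0036,0,0,0,0.6,-0.036,0.0125,0.0036,0,0,0,0.6,0,0,0,0,0,0,0.6])

```text
t: 2.78
tcp_pos: [493.5, -25.5, 199.4]
tool_rot: [0.002, 0.629, 0.777, -0.0]
force: [1.5, -0.1, -0.1]
opening: 51.0
```

```bash
python3 -c "
from plan import *
goto(-85,-8,200,90)
for n in ['wrist','side']:
    c=vision.calibration(n); im,d=vision.get_image(n); cv2.imwrite(f'pics/{n}1.png',im); np.save(f'{n}_d1.npy',d)
    np.save(f'{n}_c1.npy',np.r_[c['rvec'],c['tvec']])
"
```

```text
t 2.78 tcp [493.5 -25.5 199.4] ledge [-82.5 -11.3] xyaw-L(deg) 89.63 tilt [ 0.003 -0.003 -1.   ] q [-0.05  0.24 -0.32  1.01 -0.   -0.26] F [ 1.5 -0.1 -0.1] open 51.0
d world [-3.1  2.7  0.6] | in current tool m [ 0.0033 -0.0025 -0.0006] | in final tool m [ 0.0033 -0.0025 -0.0006] | turn deg [ 0.16  0.21 -0.37]
```

View pics/wrist1.png

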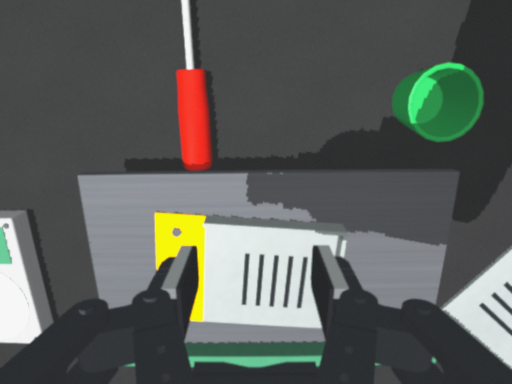

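View pics/side1.png

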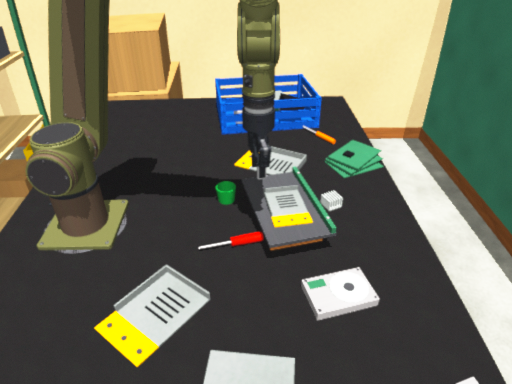

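```bash
python3 -c "
from plan import *
c=vision.calibration('wrist'); v=np.load('wrist_c1.npy'); c['rvec']=v[:3]; c['tvec']=v[3:]
for uv,z in [((79,174),60),((459,170),60),((155,212),63),((205,216),77),((346,236),77)]:
    p=onplane(c,[uv],z)[0]; print(uv,np.round(p,1),np.round(w2ledge(p),1))
C=np.load('C.npy')
from fit import pose
for P in pose(C,[[-50,-75,63],[-50,-35,77],[-50,75,77]]): print(np.round(w2ledge(P),1))
im=cv2.imread('pics/wrist1.png'); cv2.imwrite('pics/wrist1c.png',cv2.resize(im[150:350,60:470],None,fx=1.95,fy=1.95,interpolation=cv2.INTER_CUBIC))
"
```

```text
(79, 174) [ 512.7 -163.5   60. ] [ -93.3 -150.3]
(459, 170) [446.9 127.6  60. ] [-95.2 148.2]
(155, 212) [530.3 -99.7  63. ] [-62.4 -91.7]
(205, 216) [519.3 -59.1  77. ] [-64.5 -49.6]
(346, 236) [512.9  49.6  77. ] [-47.4  57.8]
[-62.9 -91.2]
[-60.  -51.3]
[-51.9  58.4]
```

View pics/wrist1c.png

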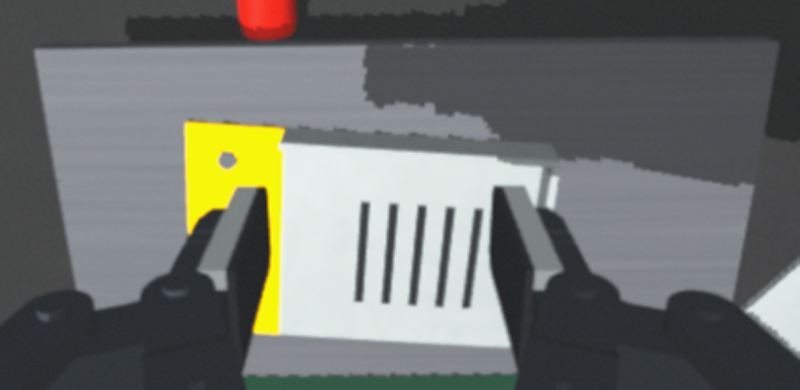

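```bash
python3 -c "
from plan import *
c=vision.calibration('wrist'); v=np.load('wrist_c1.npy'); c['rvec']=v[:3]; c['tvec']=v[3:]; d=np.load('wrist_d1.npy')
vv,uu=np.mgrid[235:384,60:470]; vv=vv.ravel();uu=uu.ravel(); dd=d[vv,uu]; m=(dd>0)
P=withdepth(c,np.c_[uu,vv][m],dd[m]); P=P[P[:,2]>95]
l=np.array([w2ledge(p) for p in P]); s,R=state(); t=w2ledge(s['tcp_pos'])
print('tip z rel tcp',np.percentile(P[:,2],[0,.5,2,10])-s['tcp_pos'][2])
k=P[:,2]<s['tcp_pos'][2]; q=l[k]-t
for lo in range(-30,0,4):
    b=(P[k,2]-s['tcp_pos'][2]>=lo)&(P[k,2]-s['tcp_pos'][2]<lo+4)
    if b.sum(): print(lo,b.sum(),'x',np.round(np.percentile(q[b,0],[1,99]),1),'|y|',np.round(np.percentile(abs(q[b,1]),[1,99]),1))
goto(-86,-4,120,90)
"
```

```text
t 2.88 tcp [490.  -21.6 199.4] ledge [-85.1  -6.7] xyaw-L(deg) 89.83 tilt [-0.001  0.    -1.   ] q [-0.04  0.23 -0.33  1.01  0.   -0.26] F [ 0.7  0.3 -0.2] open 51.3
tip z rel tcp [-20.79958311 -15.92906371 -10.54279652   8.05267248]
-22 61 x [-5.9 12. ] |y| [20.4 31.2]
-18 214 x [-8.2 13.7] |y| [20.3 37. ]
-14 356 x [-8.4 13. ] |y| [20.4 42.4]
-10 432 x [-8.4 13.4] |y| [20.4 43.7]
-6 447 x [-8.4 13.6] |y| [20.4 43.6]
-2 258 x [-8.6 13.1] |y| [20.4 44. ]
t 2.88 tcp [490.  -21.6 199.4] ledge [-85.1  -6.7] xyaw-L(deg) 89.83 tilt [-0.001  0.    -1.   ] q [-0.04  0.23 -0.33  1.01  0.   -0.26] F [ 0.7  0.3 -0.2] open 51.3
d world [ -1.5   2.5 -79.4] | in current tool m [ 0.0027 -0.0009  0.0794] | in final tool m [ 0.0027 -0.0009  0.0794] | turn deg [-0.03 -0.03 -0.17]
```

Call:
drive_tool(targets=[0.002,-0.001,0.025,0,0,0,0.6,0,0,0.025,0,0,0,0.6,0,0,0.025,0,0,0,0.6,0,0,0.02,0,0,0,0.6,0,0,0.01,0,0,0,0.6,0,0,0.007,0,0,0,0.6,0,0,0,0,0,0,0.6])

```text
t: 3.47
tcp_pos: [486.5, -17.4, 86.7]
tool_rot: [-0.001, 0.626, 0.78, -0.001]
force: [-0.1, 0.2, 0.1]
opening: 51.1
```

```bash
python3 -c "
from plan import *
goto(-86,-4,87,90)
"
```

```text
t 3.47 tcp [486.5 -17.4  86.7] ledge [-87.6  -2. ] xyaw-L(deg) 90.11 tilt [-0.003  0.    -1.   ] q [-0.04  0.34 -0.51  0.72  0.   -0.25] F [-0.1  0.2  0.1] open 51.1
d world [ 2.  -1.7  0.3] | in current tool m [-0.002   0.0016 -0.0003] | in final tool m [-0.002   0.0016 -0.0003] | turn deg [-0.17 -0.06  0.11]
```

Call:
drive_tool(targets=[0,0.006,0,0,0,0,0.6,0,0.006,0,0,0,0,0.6,0,0.004,0,0,0,0,0.6,0,0.003,0,0,0,0,0.6,0,0.003,0,0,0,0,0.6,0,0.003,0,0,0,0,0.6,0,0.003,0,0,0,0,0.6,0,0.003,0,0,0,0,0.6])

```text
t: 4.13
tcp_pos: [518.6, -12.1, 87.8]
tool_rot: [-0.0, 0.627, 0.779, -0.0]
force: [-2.8, -1.7, 0.7]
opening: 51.3
```

Call:
drive_tool(targets=[0,0.002,0,0,0,0,0.6,0,0.002,0,0,0,0,0.6,0,0,0,0,0,0,0.6])

```text
t: 4.38
tcp_pos: [523.1, -11.1, 87.8]
tool_rot: [0.0, 0.627, 0.779, 0.0]
force: [-0.7, -0.5, 0.4]
opening: 51.3
```

```bash
python3 -c "
from plan import *
goto(-46,-4,87,90)
im,d=vision.get_image('scene');cv2.imwrite('pics/scene2.png',cv2.resize(im[150:280,150:310],None,fx=5,fy=4.6,interpolation=cv2.INTER_CUBIC))
im,d=vision.get_image('side');cv2.imwrite('pics/side2.png',cv2.resize(im[150:280,220:380],None,fx=5,fy=4.6,interpolation=cv2.INTER_CUBIC))
im,d=vision.get_image('wrist');cv2.imwrite('pics/wrist2.png',im)
"
```

```text
t 4.38 tcp [523.1 -11.1  87.8] ledge [-50.5  -3.6] xyaw-L(deg) 90.01 tilt [ 0.001  0.    -1.   ] q [-0.02  0.39 -0.43  0.75  0.   -0.24] F [-0.7 -0.5  0.4] open 51.3
d world [ 4.4  0.5 -0.8] | in current tool m [-0.0004  0.0045  0.0008] | in final tool m [-0.0004  0.0045  0.0008] | turn deg [ 0.04 -0.    0.01]
```

View pics/scene2.png

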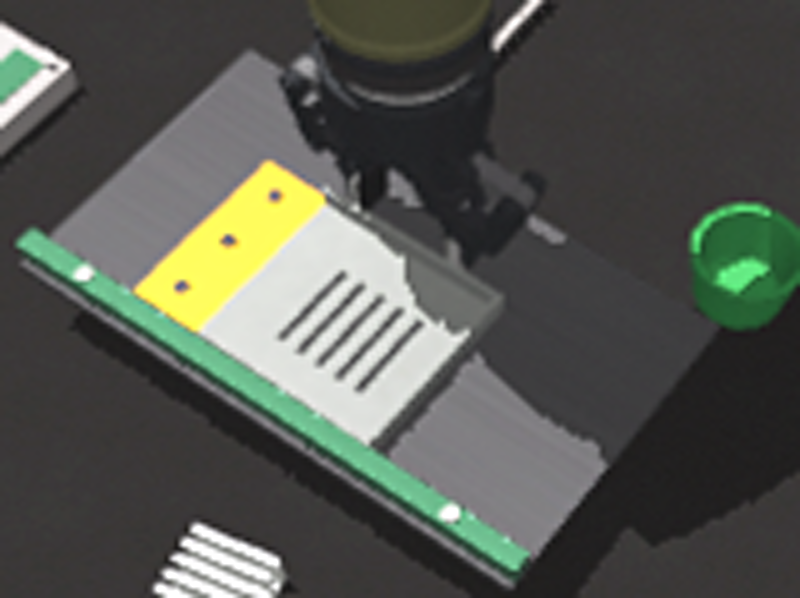

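View pics/side2.png

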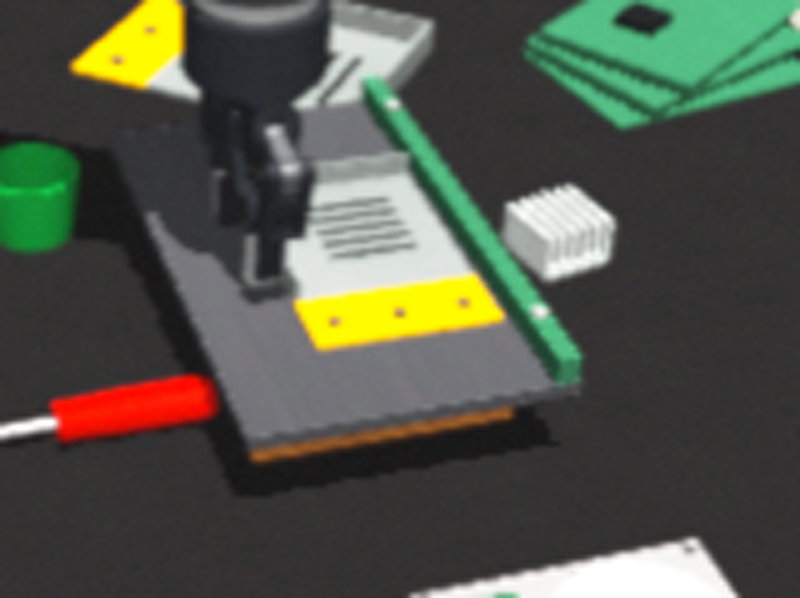

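View pics/wrist2.png

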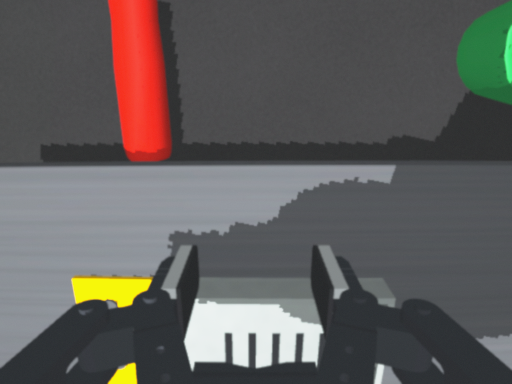

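The cover is now parallel to the fence (front edge at scene crop (135,290)), with a few mm of gap left. I'll push on until the force rises.

Call:
drive_tool(targets=[0,0.0015,0,0,0,0,0.6,0,0.0015,0,0,0,0,0.6,0,0,0,0,0,0,0.6])

```text
t: 4.78
tcp_pos: [525.3, -10.5, 87.8]
tool_rot: [-0.0, 0.627, 0.779, -0.0]
force: [-1.4, -0.5, 1.3]
opening: 51.3
```

Call:
drive_tool(targets=[0,0.001,0,0,0,0,0.6,0,0.001,0,0,0,0,0.6,0,0,0,0,0,0,0.6])

```text
t: 5.03
tcp_pos: [527.5, -10.0, 87.8]
tool_rot: [-0.0, 0.627, 0.779, 0.0]
force: [-1.0, -0.1, 0.5]
opening: 51.6
```

Call:
drive_tool(targets=[0,0.001,0,0,0,0,0.6,0,0,0,0,0,0,0.6])

```text
t: 5.2
tcp_pos: [527.6, -9.9, 87.7]
tool_rot: [-0.001, 0.627, 0.779, -0.001]
force: [-4.4, -0.6, 2.8]
opening: 50.8
```

Call:
drive_tool(targets=[0,0.001,0,0,0,0,0.6,0,0,0,0,0,0,0.6])

```text
t: 5.37
tcp_pos: [527.7, -9.9, 87.6]
tool_rot: [-0.001, 0.627, 0.779, -0.001]
force: [-6.7, -2.0, 3.5]
opening: 51.5
```

Call:
drive_tool(targets=[0,0.001,0,0,0,0,0.6,0,0,0,0,0,0,0.6])

```text
t: 5.53
tcp_pos: [527.8, -9.8, 87.4]
tool_rot: [-0.002, 0.627, 0.779, -0.002]
force: [-7.2, -2.2, 5.1]
opening: 51.3
```

Call:
drive_tool(targets=[0,-0.005,0,0,0,0,0.6,0,-0.02,0,0,0,0,0.6,0,-0.005,-0.025,0,0,0,0.6,0,0,-0.03,0,0,0,0.6,0,0,-0.03,0,0,0,0.6,0,0,0,0,0,0,0.6,0,0,0,0,0,0,0.6])

```text
t: 6.12
tcp_pos: [504.0, -15.8, 175.2]
tool_rot: [0.003, 0.627, 0.779, 0.003]
force: [-0.1, -0.1, -0.9]
opening: 51.1
```

```bash
python3 -c "
from plan import *
goto(12,85,172,0)
im,d=vision.get_image('scene');cv2.imwrite('pics/scene3.png',cv2.resize(im[150:280,150:310],None,fx=5,fy=4.6,interpolation=cv2.INTER_CUBIC))
im,d=vision.get_image('side');cv2.imwrite('pics/side3.png',cv2.resize(im[150:280,220:380],None,fx=5,fy=4.6,interpolation=cv2.INTER_CUBIC))
"
```

```text
t 6.12 tcp [504.  -15.8 175.2] ledge [-70.2  -4.1] xyaw-L(deg) 90.01 tilt [ 0.008  0.    -1.   ] q [-0.03  0.27 -0.35  0.95  0.   -0.25] F [-0.1 -0.1 -0.9] open 51.1
d world [ 61.2 104.6  -3.2] | in current tool m [0.089  0.0822 0.0037] | in final tool m [ 0.0822 -0.0891  0.0032] | turn deg [ 0.41 -0.29 90.01]
```

View pics/scene3.png

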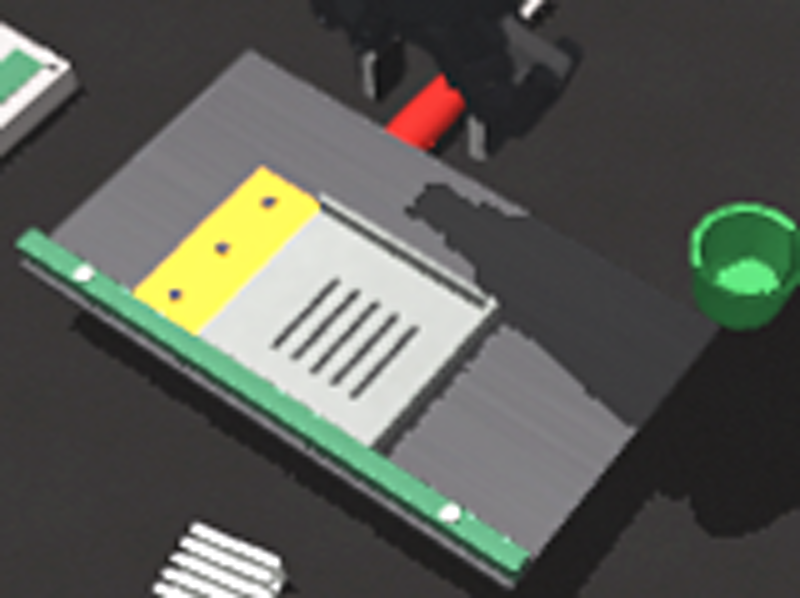

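View pics/side3.png

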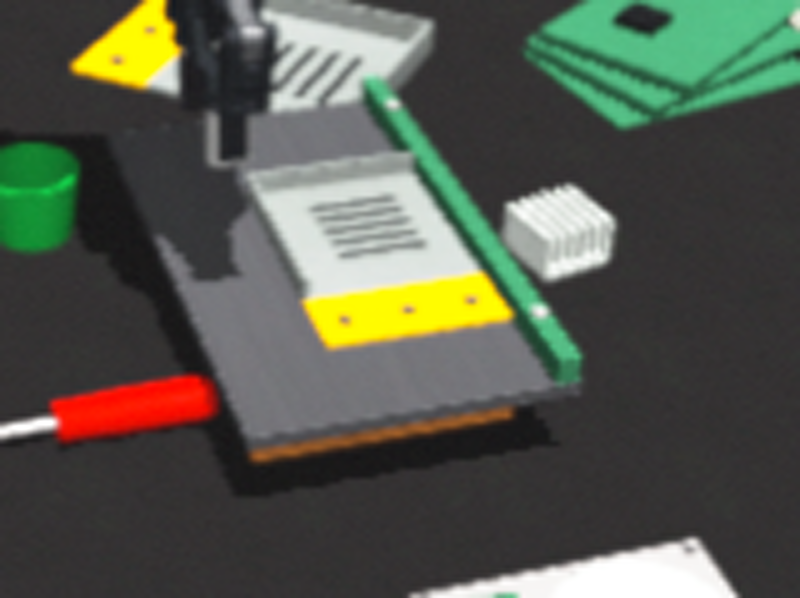

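Call:
drive_tool(targets=[0,0,0,0,0,6.9,0.6,0,0,0,0,0,6.9,0.6,0,0,0,0,0,6.9,0.6,0,0,0,0,0,6.9,0.6,0,0,0,0,0,6.9,0.6,0,0,0,0,0,6.9,0.6,0,0,0,0,0,6.9,0.6,0,0,0,0,0,6.9,0.6])

```text
t: 6.88
tcp_pos: [500.1, -15.7, 171.0]
tool_rot: [-0.001, 0.918, 0.397, -0.001]
force: [0.2, 0.3, -0.4]
opening: 51.0
```

Call:
drive_tool(targets=[0,0,0,0,0,6.9,0.6,0,0,0,0,0,6.9,0.6,0,0,0,0,0,6.9,0.6,0,0,0,0,0,6.9,0.6,0,0,0,0,0,6.9,0.6,0.025,-0.03,0,0,0,0,0.6,0.025,-0.03,0,0,0,0,0.6,0,0,0,0,0,0,0.6])

```text
t: 7.55
tcp_pos: [539.7, 58.3, 171.4]
tool_rot: [-0.002, 0.994, 0.113, 0.001]
force: [0.1, 0.2, 0.5]
opening: 51.3
```

```bash
python3 -c "
from plan import *
goto(12,85,172,0)
"
```

```text
t 7.55 tcp [539.7  58.3 171.4] ledge [-19.5  60.7] xyaw-L(deg) 0.56 tilt [ 0.002  0.004 -1.   ] q [ 0.11  0.34 -0.26  0.97  0.    1.45] F [0.1 0.2 0.5] open 51.3
d world [25.5 30.5  0.6] | in current tool m [ 0.0317 -0.024  -0.0004] | in final tool m [ 0.0315 -0.0243 -0.0006] | turn deg [-0.17 -0.17  0.56]
```

Call:
drive_tool(targets=[0.016,-0.013,0,0,0,0.3,0.6,0.016,-0.014,0,0,0,0,0.6,0,0,0,0,0,0,0.6,0,0,0,0,0,0,0.6])

```text
t: 7.88
tcp_pos: [561.7, 87.5, 171.1]
tool_rot: [0.0, 0.994, 0.109, -0.001]
force: [0.4, 0.0, -0.5]
opening: 51.0
```

```bash
python3 -c "
from plan import *
goto(12,85,88,0)
im,d=vision.get_image('wrist');cv2.imwrite('pics/wrist4.png',im)
"
```

```text
t 7.88 tcp [561.7  87.5 171.1] ledge [ 8.4 84.5] xyaw-L(deg) 0.1 tilt [-0.002 -0.    -1.   ] q [ 0.15  0.38 -0.19  1.   -0.    1.51] F [ 0.4  0.  -0.5] open 51.0
d world [  3.5   1.3 -83.1] | in current tool m [ 0.0038 -0.0005  0.0831] | in final tool m [ 0.0036 -0.0005  0.0831] | turn deg [-0.    0.13  0.1 ]
```

View pics/wrist4.png

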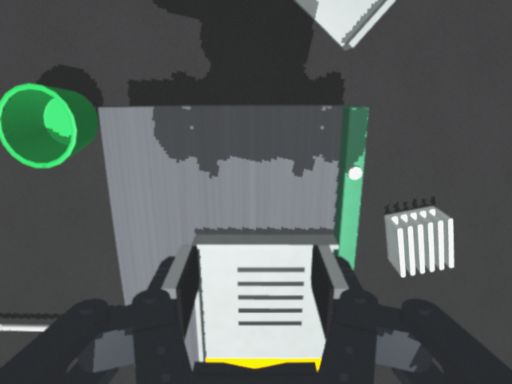

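Call:
drive_tool(targets=[0.001,-0.001,0.025,0,0,0,0.6,0.001,0,0.025,0,0,0,0.6,0,0,0.02,0,0,0,0.6,0,0,0.008,0,0,0,0.6,0,0,0.005,0,0,0,0.6,0,0,0,0,0,0,0.6])

```text
t: 8.43
tcp_pos: [562.7, 87.7, 89.0]
tool_rot: [0.0, 0.994, 0.107, -0.001]
force: [0.4, 0.6, 1.3]
opening: 51.4
```

```bash
python3 -c "
from plan import *
goto(12,80,88,0)
im,d=vision.get_image('scene');cv2.imwrite('pics/scene5.png',cv2.resize(im[150:280,150:310],None,fx=5,fy=4.6,interpolation=cv2.INTER_CUBIC))
"
```

```text
t 8.43 tcp [562.7  87.7  89. ] ledge [ 9.3 84.4] xyaw-L(deg) -0.04 tilt [-0.002 -0.    -1.   ] q [ 0.15  0.46 -0.31  0.81 -0.    1.51] F [0.4 0.6 1.3] open 51.4
d world [ 3.6 -3.7 -1. ] | in current tool m [0.0027 0.0044 0.001 ] | in final tool m [0.0027 0.0044 0.001 ] | turn deg [-0.    0.13 -0.04]
```

View pics/scene5.png

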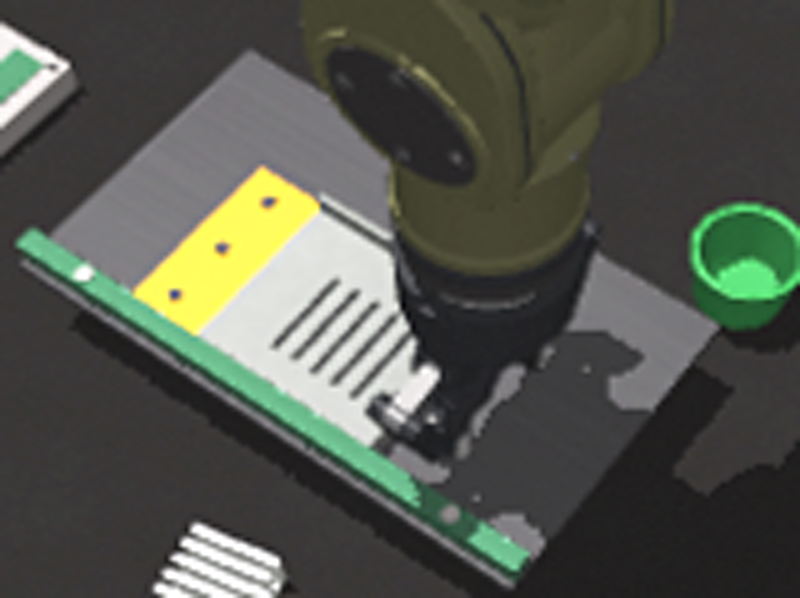

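Call:
drive_tool(targets=[0,0.005,0,0,0,0,0.6,0,0.004,0,0,0,0,0.6,0,0.004,0,0,0,0,0.6,0,0.004,0,0,0,0,0.6,0,0.004,0,0,0,0,0.6,0,0.004,0,0,0,0,0.6,0,0.004,0,0,0,0,0.6,0,0.004,0,0,0,0,0.6])

```text
t: 9.15
tcp_pos: [571.0, 55.9, 90.0]
tool_rot: [-0.0, 0.994, 0.108, 0.0]
force: [-1.7, 3.1, 1.9]
opening: 51.5
```

Call:
drive_tool(targets=[0,0.004,0,0,0,0,0.6,0,0.004,0,0,0,0,0.6,0,0.004,0,0,0,0,0.6,0,0.004,0,0,0,0,0.6,0,0.004,0,0,0,0,0.6,0,0.004,0,0,0,0,0.6,0,0.004,0,0,0,0,0.6,0,0.004,0,0,0,0,0.6])

```text
t: 9.82
tcp_pos: [577.7, 24.4, 89.8]
tool_rot: [-0.0, 0.994, 0.108, -0.0]
force: [-0.6, 2.9, 1.8]
opening: 51.3
```

```bash
python3 -c "
from plan import *
goto(12,-29,88,0)
im,d=vision.get_image('scene');cv2.imwrite('pics/scene6.png',cv2.resize(im[150:280,150:310],None,fx=5,fy=4.6,interpolation=cv2.INTER_CUBIC))
im,d=vision.get_image('side');cv2.imwrite('pics/side6.png',cv2.resize(im[150:280,220:380],None,fx=5,fy=4.6,interpolation=cv2.INTER_CUBIC))
"
```

```text
t 9.82 tcp [577.7  24.4  89.8] ledge [10.4 19.4] xyaw-L(deg) 0.0 tilt [-0.  0. -1.] q [ 0.04  0.47 -0.28  0.82  0.    1.4 ] F [-0.6  2.9  1.8] open 51.3
d world [ 11.9 -47.   -1.8] | in current tool m [0.0016 0.0484 0.0018] | in final tool m [0.0016 0.0484 0.0018] | turn deg [-0.  0.  0.]
```

View pics/scene6.png

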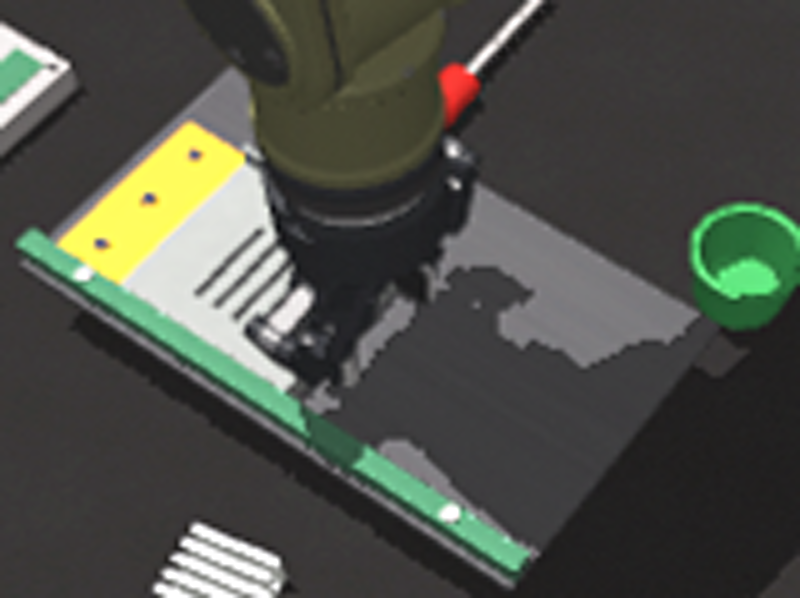

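View pics/side6.png

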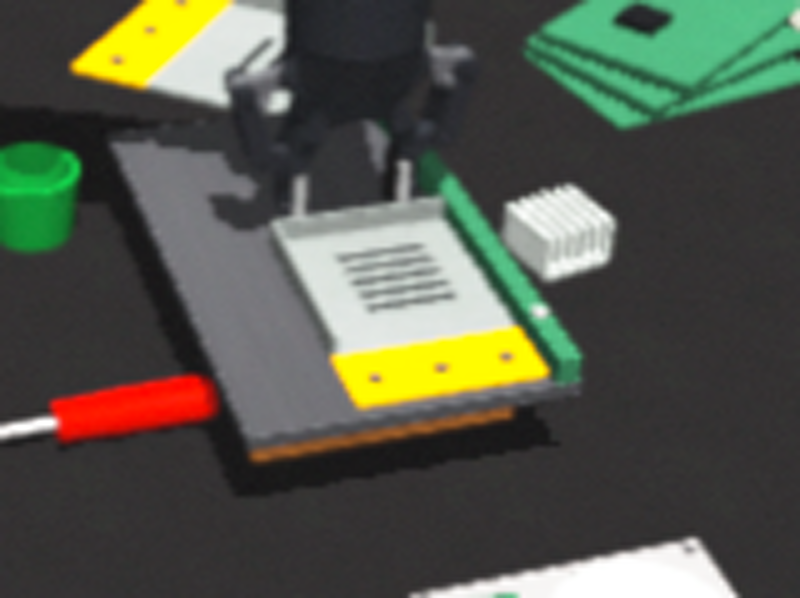

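Call:
drive_tool(targets=[0,0.004,0.0005,0,0,0,0.6,0,0.004,0.0005,0,0,0,0.6,0,0.004,0.0005,0,0,0,0.6,0,0.004,0.0005,0,0,0,0.6,0,0.004,0,0,0,0,0.6,0,0.004,0,0,0,0,0.6,0,0.004,0,0,0,0,0.6,0,0.004,0,0,0,0,0.6])

```text
t: 10.58
tcp_pos: [584.5, -7.0, 87.7]
tool_rot: [0.0, 0.994, 0.108, -0.0]
force: [0.3, 1.6, 0.0]
opening: 51.1
```

Call:
drive_tool(targets=[0,0.003,0,0,0,0,0.6,0,0.003,0,0,0,0,0.6,0,0.002,0,0,0,0,0.6,0,0,0,0,0,0,0.6])

```text
t: 10.92
tcp_pos: [586.3, -15.0, 87.7]
tool_rot: [0.0, 0.994, 0.107, -0.0]
force: [-0.1, -0.1, -0.1]
opening: 51.4
```

```bash
python3 -c "
from plan import *
goto(12,-29,88,0)
im,d=vision.get_image('scene');cv2.imwrite('pics/scene7.png',cv2.resize(im[150:250,140:260],None,fx=6.6,fy=6,interpolation=cv2.INTER_CUBIC))
im,d=vision.get_image('side');cv2.imwrite('pics/side7.png',cv2.resize(im[190:280,250:370],None,fx=6.6,fy=6.6,interpolation=cv2.INTER_CUBIC))
"
```

```text
t 10.92 tcp [586.3 -15.   87.7] ledge [ 10.4 -20.9] xyaw-L(deg) -0.03 tilt [-0.    -0.001 -1.   ] q [-0.03  0.48 -0.27  0.83 -0.    1.33] F [-0.1 -0.1 -0.1] open 51.4
d world [ 3.3 -7.5  0.3] | in current tool m [ 0.0016  0.0081 -0.0003] | in final tool m [ 0.0016  0.0081 -0.0003] | turn deg [ 0.06  0.02 -0.03]
```

View pics/scene7.png

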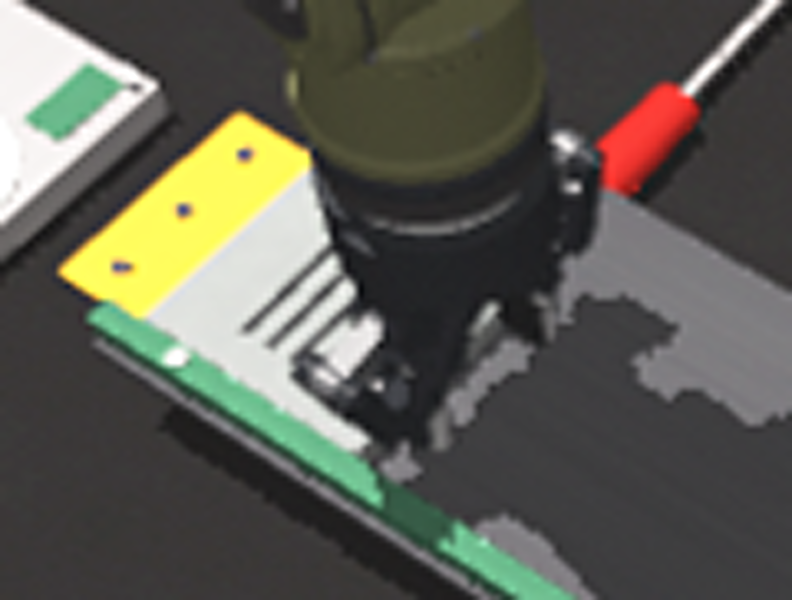

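View pics/side7.png

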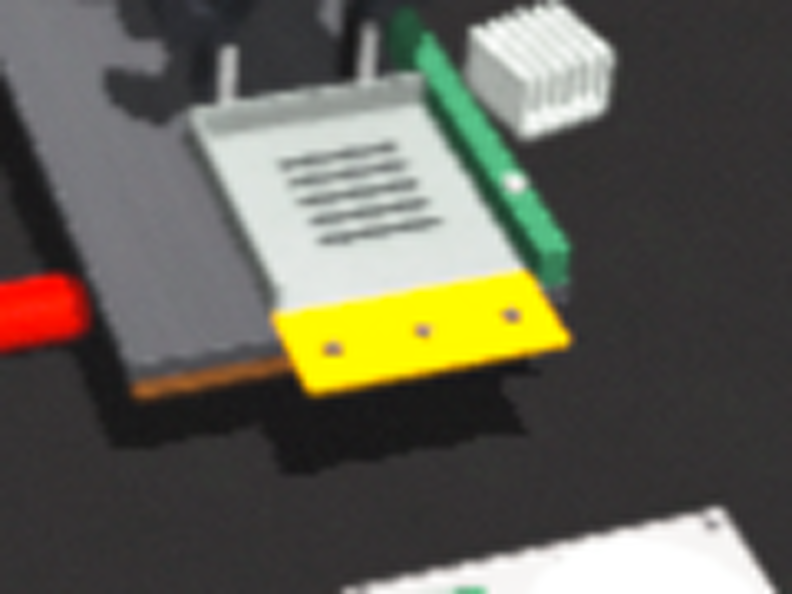

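```bash
python3 -c "
from plan import *
cs,cd=vision.calibration('scene'),vision.calibration('side')
a=lambda p:np.array(p)/[6.6,6]+[140,150]
b=lambda p:np.array(p)/[6.6,6.6]+[250,190]
for nm,c,uv,z in [('sc fn',cs,a((240,110)),63),('sc ff',cs,a((58,271)),63),('sc bn',cs,a((312,158)),63),
 ('sd fn',cd,b((311,394)),63),('sd ff',cd,b((571,342)),63),('sd bn',cd,b((274,313)),63),('sd bf',cd,b((527,272)),63),('sd ledge corner',cd,b((132,370)),60),
 ('sc ledge corner',cs,np.array((252,50))/[5,4.6]+150,60),('sc fence end',cs,a((90,312)),78),('sd fence end in',cd,b((540,250)),78),('sd fence end out',cd,b((568,249)),78)]:
  print(nm,np.round(w2ledge(onplane(c,[uv],z)[0]),1))
"
```

```text
sc fn [ -36.7 -180.8]
sc ff [  64.6 -181.2]
sc bn [ -35.  -141.3]
sd fn [ -36.1 -185.5]
sd ff [  65.  -184.2]
sd bn [ -35.  -141.4]
sd bf [  64.9 -144. ]
sd ledge corner [ -93.3 -154.5]
sc ledge corner [ -94.1 -147.5]
sc fence end [  75.4 -149.4]
sd fence end in [  66.  -149.3]
sd fence end out [  76.4 -151.4]
```

Measured in ledge axes, the front edge sits at y≈−182, an overhang of about 32 mm. It needs about 9 mm more.

Call:
drive_tool(targets=[0,0.003,0,0,0,0,0.6,0,0.003,0,0,0,0,0.6,0,0.002,0,0,0,0,0.6,0,0.001,0,0,0,0,0.6,0,0,0,0,0,0,0.6])

```text
t: 11.43
tcp_pos: [588.2, -23.3, 87.8]
tool_rot: [0.0, 0.994, 0.108, -0.0]
force: [0.9, 0.5, -0.9]
opening: 51.4
```

```bash
python3 -c "
from plan import *
goto(12,-29,88,0)
"
```

```text
t 11.43 tcp [588.2 -23.3  87.8] ledge [ 10.5 -29.5] xyaw-L(deg) -0.01 tilt [ 0. -0. -1.] q [-0.04  0.48 -0.26  0.83 -0.    1.32] F [ 0.9  0.5 -0.9] open 51.4
d world [1.4 0.8 0.2] | in current tool m [ 0.0015 -0.0005 -0.0002] | in final tool m [ 0.0015 -0.0005 -0.0002] | turn deg [ 0.02  0.   -0.01]
```

Call:
drive_tool(targets=[0,-0.006,0,0,0,0,0.6,0,-0.015,0,0,0,0,0.6,0,-0.01,-0.01,0,0,0,0.6,0,0,-0.03,0,0,0,0.6,-0.01,0,-0.035,0,0,0,0.6,-0.03,0,-0.02,0,0,0,0.6,-0.03,-0.02,-0.02,0,0,0,0.6,0,0,0,0,0,0,0.6])

```text
t: 12.1
tcp_pos: [504.6, 13.8, 207.3]
tool_rot: [-0.0, 0.994, 0.109, 0.001]
force: [-0.6, -0.7, -0.9]
opening: 51.2
```

```bash
python3 -c "
from plan import *
goto(12,-29,88,0)
for n in ['scene','side','wrist']:
    c=vision.calibration(n); im,d=vision.get_image(n); cv2.imwrite(f'pics/{n}8.png',im); 
    if n=='scene': im=cv2.resize(im[150:250,140:260],None,fx=6.6,fy=6,interpolation=cv2.INTER_CUBIC)
    if n=='side': im=cv2.resize(im[190:280,250:370],None,fx=6.6,fy=6.6,interpolation=cv2.INTER_CUBIC)
    cv2.imwrite(f'pics/{n}8c.png',im)
"
```

```text
t 12.1 tcp [504.6  13.8 207.3] ledge [-63.2  24.7] xyaw-L(deg) 0.11 tilt [ 0.001  0.001 -1.   ] q [ 0.03  0.25 -0.28  1.04  0.    1.38] F [-0.6 -0.7 -0.9] open 51.2
d world [  85.   -36.3 -119.3] | in current tool m [0.075  0.0539 0.1194] | in final tool m [0.0752 0.0537 0.1193] | turn deg [-0.05 -0.07  0.11]
```

View pics/scene8c.png

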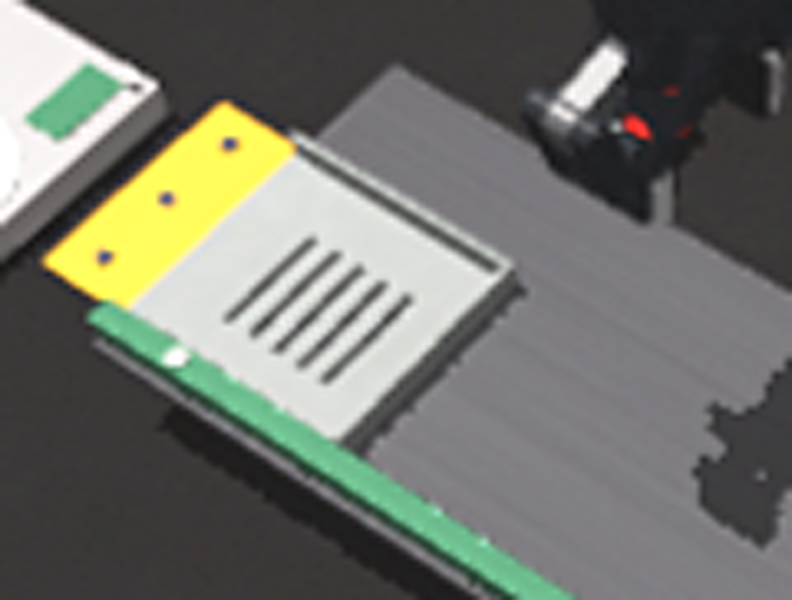

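View pics/side8c.png

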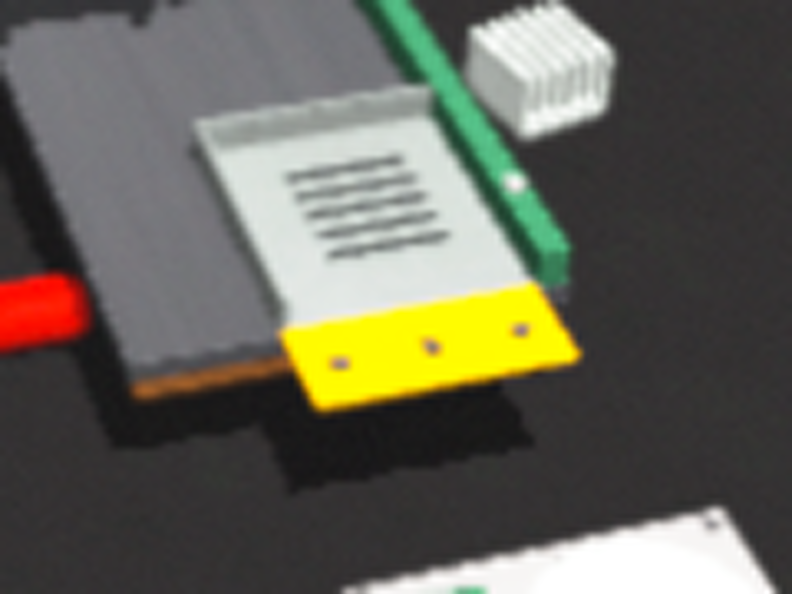

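View pics/wrist8.png

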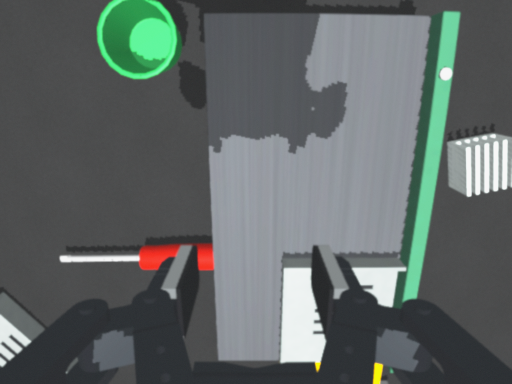

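```bash
python3 -c "
from plan import *
from fit import pose,fit
cs,cd,cw=[vision.calibration(n) for n in ['scene','side','wrist']]
a=lambda p:np.array(p)/[6.6,6]+[140,150]
b=lambda p:np.array(p)/[6.6,6.6]+[250,190]
for nm,c,uv,z in [('sc fn',cs,a((224,101)),63),('sc ff',cs,a((42,262)),63),('sc bn',cs,a((297,150)),63),('sc bf',cs,a((130,306)),63),('sc lip nr top',cs,a((513,266)),77),('sc lip fr top',cs,a((343,440)),77),
('sc ledge corner',cs,a((397,64)),60),('sc ledge end edge',cs,a((319,128)),60),
 ('sd fn',cd,b((319,411)),63),('sd ff',cd,b((581,355)),63),('sd bn',cd,b((283,330)),63),('sd bf',cd,b((536,287)),63),('sd ledge corner',cd,b((132,370)),60),('sd ledge end edge',cd,b((275,347)),60),
]:
  print(nm,np.round(w2ledge(onplane(c,[uv],z)[0]),1))
im=cv2.imread('pics/wrist8.png')
cv2.imwrite('pics/wrist8c.png',cv2.resize(im[230:384,270:470],None,fx=3.8,fy=3.8,interpolation=cv2.INTER_CUBIC))
"
```

```text
sc fn [ -36.4 -189.2]
sc ff [  65.1 -189.2]
sc bn [ -34.6 -148.8]
sc bf [  60.5 -147.8]
sc lip nr top [-34.6 -38.4]
sc lip fr top [ 62.9 -37.5]
sc ledge corner [ -94.2 -148.5]
sc ledge end edge [ -49.6 -151.1]
sd fn [ -36.2 -194.4]
sd ff [  65.7 -191.5]
sd bn [ -34.8 -151.1]
sd bf [  64.8 -152.8]
sd ledge corner [ -93.3 -154.5]
sd ledge end edge [ -39.4 -156. ]
```

View pics/wrist8c.png

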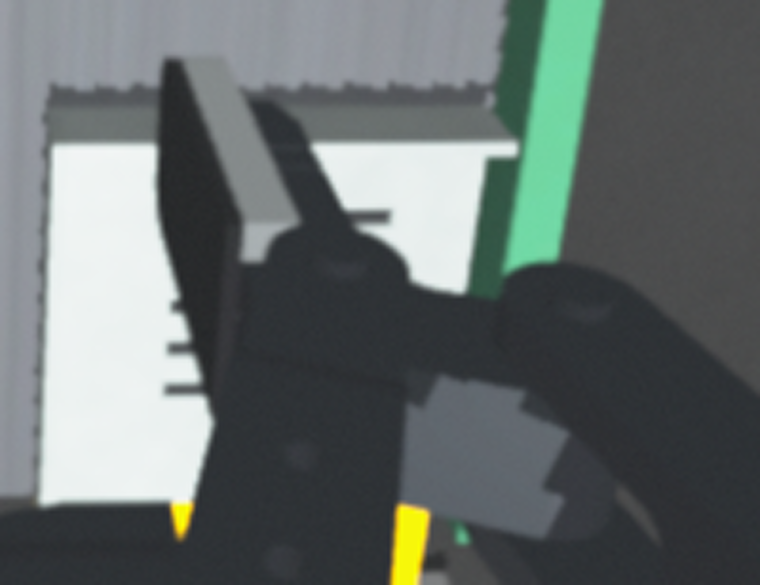

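Wrist crop: the rear lip's corner meets the fence (518,150). The overhang reads about 38–40 mm, so I'll get a closer wrist view over the open end to settle it.

```bash
python3 -c "
from plan import *
goto(0,-245,207,0)"
```

```text
t 12.25 tcp [509.1  12.7 203.8] ledge [-59.   22.6] xyaw-L(deg) 0.09 tilt [ 0.003 -0.    -1.   ] q [ 0.03  0.26 -0.28  1.03 -0.    1.38] F [ 0.5  0.2 -0.4] open 51.1
d world [ 115.  -248.8    3.2] | in current tool m [ 0.0586  0.2677 -0.0029] | in final tool m [ 0.059   0.2676 -0.0032] | turn deg [ 0.04 -0.14  0.09]
```

Call:
drive_tool(targets=[0.008,0.038,0,0,0,0,0.6,0.008,0.038,0,0,0,0,0.6,0.008,0.038,0,0,0,0,0.6,0.008,0.038,0,0,0,0,0.6,0.008,0.038,0,0,0,0,0.6,0.008,0.038,0,0,0,0,0.6,0.008,0.038,0,0,0,0,0.6,0,0,0,0,0,0,0.6])

```text
t: 12.92
tcp_pos: [623.8, -242.8, 200.1]
tool_rot: [0.002, 0.994, 0.105, 0.0]
force: [0.9, -0.2, -0.0]
opening: 51.3
```

Call:
drive_tool(targets=[0,0,0,0,0,0,0.6,0,0,0,0,0,0,0.6,0,0,0,0,0,0,0.6])

```text
t: 13.17
tcp_pos: [620.2, -234.9, 201.9]
tool_rot: [-0.001, 0.994, 0.108, -0.001]
force: [-1.2, 0.1, 0.6]
opening: 50.9
```

```bash
python3 -c "
from plan import *
state(); c=vision.calibration('wrist'); np.save('wrist_c9.npy',np.r_[c['rvec'],c['tvec']])
im,d=vision.get_image('wrist'); cv2.imwrite('pics/wrist9.png',im); cv2.imwrite('pics/wrist9r.png',cv2.resize(im,None,fx=1.5,fy=1.5,interpolation=cv2.INTER_CUBIC))"
```

```text
t 13.17 tcp [ 620.2 -234.9  201.9] ledge [  -3.6 -243. ] xyaw-L(deg) 0.07 tilt [-0.002  0.001 -1.   ] q [-0.36  0.52  0.13  1.18  0.    0.99] F [-1.2  0.1  0.6] open 50.9
```

View pics/wrist9r.png

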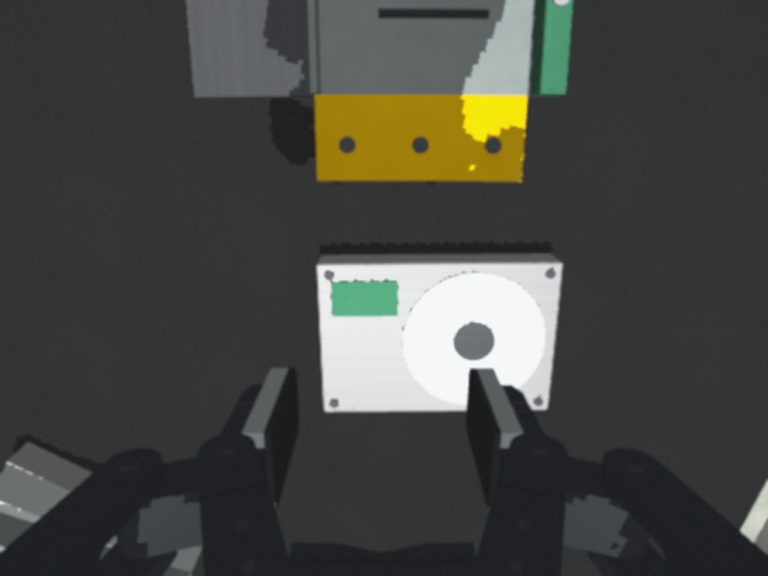

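```bash
python3 -c "
from plan import *
c=vision.calibration('wrist'); v=np.load('wrist_c9.npy'); c['rvec'],c['tvec']=v[:3],v[3:]
for n,uv,z in [('fn',(317,181),63),('ff',(522,181),63),('fn under',(317,182.5),60),('bn',(315,94.5),63),('bf',(527,94.5),63),('end',(197,97),60),('end',(303,97),60),('fence in',(540,94.5),78),('fence out',(567,94.5),78)]:
    print(n,np.round(w2ledge(onplane(c,[np.array(uv)/1.5],z)[0]),1))
im=cv2.imread('pics/wrist9.png'); cv2.imwrite('pics/wrist9c.png',cv2.resize(im[40:140,115:395],None,fx=2.85,fy=5.7,interpolation=cv2.INTER_CUBIC))"
```

```text
fn [ -34.9 -191.6]
ff [  66.2 -191.2]
fn under [ -35.3 -192.6]
bn [ -34.6 -151.2]
bf [  65.6 -150.7]
end [ -91.8 -151.7]
end [ -40.7 -152.2]
fence in [  67.4 -151.5]
fence out [  79.6 -151.3]
```

View pics/wrist9c.png

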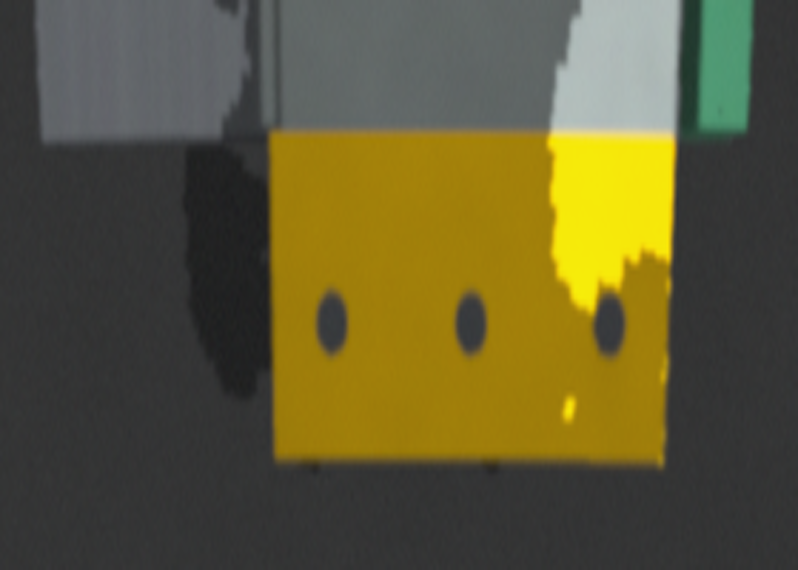

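The wrist view gives 39.7 mm of overhang, with the band's rear edge (crop row 131) level with the ledge end (row 137) to within 1 mm. I'll nudge it 2 mm more so the band is clearly past the end.

Call:
drive_tool(targets=[0.002,-0.035,0,0,0,0,0.6,0.002,-0.035,0,0,0,0,0.6,0.002,-0.035,0,0,0,0,0.6,0.002,-0.035,0,0,0,0,0.6,0.002,-0.035,0,0,0,0,0.6,0.002,-0.035,0,0,0,0,0.6,0.002,-0.025,0,0,0,0,0.6,0,0,0,0,0,0,0.6])

```text
t: 13.88
tcp_pos: [582.0, 2.2, 203.4]
tool_rot: [-0.001, 0.994, 0.111, -0.0]
force: [-0.2, 0.9, -0.0]
opening: 51.3
```

Call:
drive_tool(targets=[0,0,0,0,0,0,0.6,0,0,0,0,0,0,0.6])

```text
t: 14.05
tcp_pos: [583.6, -3.1, 203.2]
tool_rot: [0.0, 0.994, 0.108, 0.0]
force: [-1.0, -0.1, -0.8]
opening: 51.0
```

```bash
python3 -c "
from plan import *
goto(10,-10,88,0)"
```

```text
t 14.05 tcp [583.6  -3.1 203.2] ledge [10.3 -8.7] xyaw-L(deg) 0.08 tilt [ 0.001 -0.001 -1.   ] q [-0.    0.39 -0.09  1.09 -0.    1.35] F [-1.  -0.1 -0.8] open 51.0
d world [  -0.    -1.3 -115.2] | in current tool m [-0.0004  0.0012  0.1152] | in final tool m [-0.0003  0.0013  0.1152] | turn deg [ 0.04 -0.03  0.08]
```

Call:
drive_tool(targets=[0,0,0.03,0,0,0,0.6,0,0,0.03,0,0,0,0.6,0,0,0.025,0,0,0,0.6,0,0,0.018,0,0,0,0.6,0,0,0.008,0,0,0,0.6,0,0,0.004,0,0,0,0.6,0,0,0,0,0,0,0.6,0,0,0,0,0,0,0.6])

```text
t: 14.72
tcp_pos: [584.8, -4.0, 88.8]
tool_rot: [0.0, 0.994, 0.107, 0.001]
force: [-0.1, 0.4, -0.3]
opening: 51.2
```

```bash
python3 -c "
from plan import *
goto(10,-31.5,88,0)"
```

```text
t 14.72 tcp [584.8  -4.   88.8] ledge [11.3 -9.9] xyaw-L(deg) -0.04 tilt [ 0.002 -0.    -1.   ] q [-0.01  0.48 -0.27  0.82 -0.    1.35] F [-0.1  0.4 -0.3] open 51.2
d world [  3.4 -21.4  -0.8] | in current tool m [-0.0012  0.0216  0.0008] | in final tool m [-0.0013  0.0216  0.0008] | turn deg [ 0.03 -0.1  -0.04]
```

Call:
drive_tool(targets=[-0.001,0.005,0,0,0,0,0.6,0,0.005,0,0,0,0,0.6,0,0.004,0,0,0,0,0.6,0,0.003,0,0,0,0,0.6,0,0.002,0,0,0,0,0.6,0,0.002,0,0,0,0,0.6,0,0,0,0,0,0,0.6])

```text
t: 15.3
tcp_pos: [587.5, -24.3, 88.0]
tool_rot: [-0.0, 0.994, 0.108, 0.0]
force: [-0.4, -0.3, -0.7]
opening: 51.3
```

```bash
python3 -c "
from plan import *
goto(10,-31.5,88,0)"
```

```text
t 15.3 tcp [587.5 -24.3  88. ] ledge [  9.6 -30.3] xyaw-L(deg) -0.01 tilt [ 0.     0.001 -1.   ] q [-0.04  0.48 -0.26  0.83  0.    1.31] F [-0.4 -0.3 -0.7] open 51.3
d world [ 0.7 -1.1  0. ] | in current tool m [ 0.0004  0.0012 -0.    ] | in final tool m [ 0.0004  0.0012 -0.    ] | turn deg [-0.03 -0.02 -0.01]
```

Push 1 mm more, then retract and return to the wrist viewpoint over the end.

Call:
drive_tool(targets=[0,0.001,0,0,0,0,0.6,0,0,0,0,0,0,0.6])

```text
t: 15.47
tcp_pos: [587.5, -24.8, 87.9]
tool_rot: [-0.0, 0.994, 0.108, 0.0]
force: [-0.7, 2.1, 0.9]
opening: 50.9
```

Call:
drive_tool(targets=[0,-0.006,0,0,0,0,0.6,0,-0.014,0,0,0,0,0.6,0,-0.01,-0.01,0,0,0,0.6,0,0,-0.03,0,0,0,0.6,0,0,-0.035,0,0,0,0.6,0,0,-0.035,0,0,0,0.6,0,0,-0.005,0,0,0,0.6,0,0,0,0,0,0,0.6])

```text
t: 16.13
tcp_pos: [583.1, 5.2, 206.7]
tool_rot: [0.0, 0.994, 0.108, 0.004]
force: [0.0, -0.2, -0.1]
opening: 51.2
```

Call:
drive_tool(targets=[-0.001,0.035,0,0,0,0,0.6,-0.001,0.035,0,0,0,0,0.6,-0.001,0.035,0,0,0,0,0.6,-0.001,0.035,0,0,0,0,0.6,0,0.035,0,0,0,0,0.6,0,0.035,0,0,0,0,0.6,0,0.03,0,0,0,0,0.6,0,0,0,0,0,0,0.6])

```text
t: 16.8
tcp_pos: [628.7, -236.0, 200.4]
tool_rot: [0.001, 0.994, 0.105, -0.001]
force: [1.1, 0.5, -0.4]
opening: 50.9
```

Call:
drive_tool(targets=[0,0,0,0,0,0,0.6,0,0,0,0,0,0,0.6,0,0,0,0,0,0,0.6])

```text
t: 17.05
tcp_pos: [628.0, -229.5, 201.9]
tool_rot: [-0.001, 0.994, 0.108, -0.001]
force: [0.2, -0.2, -0.9]
opening: 51.2
```

```bash
python3 -c "
from plan import *
state(); c=vision.calibration('wrist'); np.save('wrist_c10.npy',np.r_[c['rvec'],c['tvec']])
im,d=vision.get_image('wrist'); cv2.imwrite('pics/wrist10.png',im); cv2.imwrite('pics/wrist10r.png',cv2.resize(im,None,fx=1.5,fy=1.5,interpolation=cv2.INTER_CUBIC))
for n in ['scene','side']: cv2.imwrite(f'pics/{n}10.png',vision.get_image(n)[0])"
```

```text
t 17.05 tcp [ 628.  -229.5  201.9] ledge [   5.2 -239.4] xyaw-L(deg) 0.08 tilt [-0.002  0.001 -1.   ] q [-0.35  0.53  0.15  1.19  0.    1.  ] F [ 0.2 -0.2 -0.9] open 51.2
```

View pics/wrist10r.png

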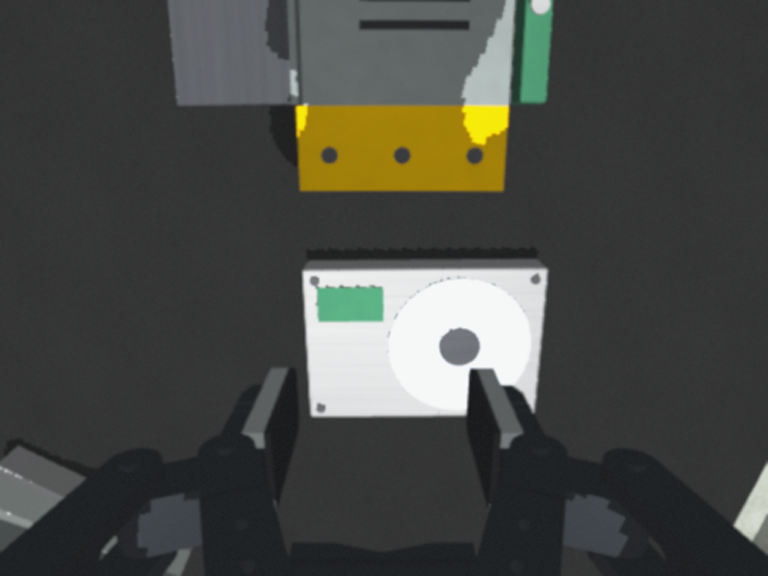

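View pics/scene10.png

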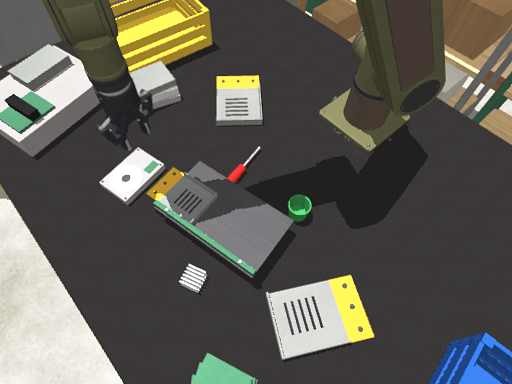

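View pics/side10.png

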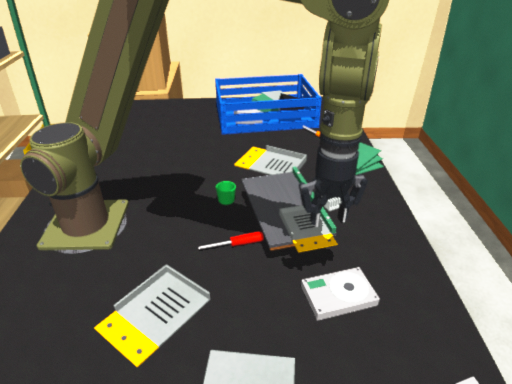

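```bash
python3 -c "
from plan import *
c=vision.calibration('wrist'); v=np.load('wrist_c10.npy'); c['rvec'],c['tvec']=v[:3],v[3:]
for n,uv,z in [('fn',(300,190.5),63),('ff',(503,190.5),63),('bn',(296,105),63),('bf',(509,104.5),63),('end',(180,105),60),('end',(285,105),60),('fence in',(520,102.5),78),('fence out',(547,102.5),78)]:
    print(n,np.round(w2ledge(onplane(c,[np.array(uv)/1.5],z)[0]),1))"
```

```text
fn [ -34.8 -192.7]
ff [  65.8 -192.4]
bn [ -35.1 -152.4]
bf [  66.  -151.7]
end [ -91.8 -151.7]
end [ -40.8 -152.2]
fence in [  67.4 -151.5]
fence out [  79.6 -151.3]
```

Overhang is 40.7 mm, the cover is parallel to the fence with its far edge within about 1 mm of it, and the other objects haven't moved. The hand is clear, so I'm handing in.

```bash
python3 -c "
from station import order
print(order.sign_off())"
```

```text
the job is handed in; nothing more can be done
None
```

The smallest cover, the one on the ledge, is flat against the green fence, and its yellow end sticks out about 40.7 mm past the open end. I handed the job in at about 17 s of the 51 s, and the sign-off gave no verdict.

- **How it was pushed:** I pushed on the side lip with two fingers, which squared the cover against the fence; force was about 9 N at contact. Then I pushed on the rear lip along the fence in three stages and backed the hand off.
- **Overhang:** the last wrist view gave 40.7 mm, with the band's rear edge level with the ledge end to within 1 mm. Before the last nudge of about 1 mm, the scene and side cameras had read slightly less than the wrist (about 39.4 and 38 mm, against 39.7), within the 2 mm calibration.
- **Fence contact:** the cover is parallel to the fence, with its far edge within about 1.5 mm of it, which is inside the measuring error.
- **Other objects:** the screwdriver, cup, heat sink and drive look unmoved in the final pictures. The hand is clear, about 180 mm above the table.

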